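# Four clicks on the length stop

## Robot

A 6-joint arm with a two-finger parallel gripper is mounted at the origin on the work surface. World frame = base frame: x ahead of the robot, y to its left, z up, the work surface at z = 0. Lengths are in mm, angles in rad, forces in N, time in s.
With the tool pointing down it reaches from about 350 to 975 mm from the base axis. Payload 7.1 kg.
Tool frame: the origin (TCP) lies between the finger pads; the fingertips stand 14 mm ahead of it and the grasp point (between the pads) lies 5 mm behind it; z points along the fingers, y is the direction in which the jaws open and shut (so a half turn about z gives the same grasp; the last joint's range is limited). The gripper opens to 88 mm and grips with 3 to 60 N. Pads are 20 mm wide; open, the fingers measure 115 mm over their backs; the gripper's body (75 mm by 178 mm) begins 61 mm behind the grasp point.
Start: joints at [1.325, 0.423, 1.63, -0, 1.089, -0.019], TCP at [140.507, 608.985, 236.675] pointing down, gripper open.
Joint ranges: [-3, 3], [-0.9, 2.11], [0.09, 2.58], [-1.31, 4.45], [0.11, 2.69], [-2.54, 2.54]. Speed limits (rad/s): [2.39, 2.39, 3.01, 3.14, 3.14, 3.14].

## Interface

Orientations are given as a rotation vector (axis times angle).
In Python, from workcell import get_obs, get_image, calibration, close_job, regions_of, place_of gives the robot as it stands.
- The arm moves only by the tool move_arm, never from a script. Its argument "deltas" is a list of rows, each a list of 5 numbers: the closure in counts, from 0 (fully open) to 255 (shut), then the shift along the tool's x, y, z in m, then the turn about the tool's z in rad. In form: [[grip, x, y, z, roll], ...]. A call has 1 to 5 rows; each row is the pose to reach, as a shift and turn from the pose commanded when the call began, along the tool's axes at that moment; what a row does not reach only later rows make up. A row lasts 1/12 s, in which the tool goes at most 41.7 mm and 7.16 degrees, less where a joint would pass 70% of its speed; a pose out of reach is approached as far as the arm can. A call with a gripper value outside its range is refused whole. The fingers move at their own pace and stop on an object; the grip force is fixed at half the most. Time passes only in rows, so rows that repeat a pose let the fingers close. It gives the time, the measured TCP pose, the force and the opening at its end, in the units of the state.
- get_obs(): the state, without advancing time (a new reading comes with each control period).
- get_image(name): name is "side" or "top" or "wrist"; returns the picture (400x640x3 uint8, blue, green, red); there is no depth.
- calibration(name): a dict with "intrinsics" (3x3 intrinsics, pixels), "world_to_cam" (4x4, takes a point from world to camera coordinates); the wrist camera has in their place "hand_eye" (4x4, takes a point from camera to tool coordinates, whose origin is the TCP and whose axes are the flange's). Camera axes: x right, y down, z forward; pixel columns grow to the right and rows downward; lengths in mm; the calibration is good to about 2 mm. A picture is of the moment at which its call begins: read the wrist's pose just before it. calibration takes no time and is no camera call.
- close_job(): hands the job in, once; it reports no verdict.
Trained networks look in the newest picture that a camera, given by its name, has taken for a name from the list of things; names that differ only in an ending like _2 or _b are one class to them, and where a whole thing is asked for, a point or a joint stands for the part that bears it (a point fixed in the world has none). Each returns a list of dicts, best first, with "conf" (0 to 1); they miss things now and then, are a little off and sometimes report something else, mostly with a low value. They report only what shows in the picture. A call takes as long as a camera call.
- regions_of(camera, name): "region" (400x640 bool, what is visible of it).
- place_of(camera, name): "location" ([x, y, z] in mm, in world coordinates, good to about 4 mm: a listed point, or the origin of a listed thing).
The state is a dict: "t": time; "qpos": joint angles; "qvel": joint speeds; "joint_torque": joint torques, N m; "ee_pos": TCP position; "orientation": TCP orientation; "ft_force": force on the tool from outside, world axes, zero at the start; "moment": the same for the moment, N m; "width": finger opening in mm.
Only numpy, scipy, OpenCV 4.12 (cv2) and the standard library are available. Lean on these libraries where they do the work, as an engineer would, in place of code of your own. Each camera call takes 0.05 s, during which the arm holds its last target.

## Task

The length stop on the rail has to be set four clicks further. By fingertip, gently push the upright peg of its click-stop dial round clockwise (seen from above) by exactly four clicks and leave the dial resting in that fourth click; then push the clamp lever beside it fully over to its closed end. Only push, and leave the loose things lying around the stop where they are.

Things in the scene. Friction and masses are not known exactly. Their poses are not given: they have to be found in the camera images.
- dial (a joint): angle of the click-stop dial, rad; 0 at the start, grows CLOCKWISE seen from above. A click (detent) every 0.5236 rad (30 degrees), so four clicks read 2.094; the dial can turn further than that. Between clicks the dial snaps by itself into the nearer one (the hump lies half-way); getting over a hump takes about 5 N sideways on the peg, after which the dial jumps ahead of the finger to the next click
- dial_centre (a point): centre of the dial's flat top face, on its upright turning axis. The dial is a flat aluminium disc 96 mm across, 12 mm thick, with knurled edge, on a round grey unit 120 mm across with 12 white ticks, on top of the grey block. The top face (84 mm above the bench) is clear but for the peg. Fixed in place, turns only
- peg (a point): centre of the top end of the dial's steel peg: upright, 11 mm diameter, 24 mm tall from the dial's top face, 38 mm from the dial's axis; travels in a circle with the dial. A dark line on the dial runs from its centre to the peg
- lever (a joint): angle of the clamp lever, rad; 0 to 0.3 at the start (open), grows CLOCKWISE seen from above to the closed end stop at 1.4. Stiff (about 1.5 N at the knob), stays where it is left
- lever_pivot (a point): on the lever's upright pivot axis, at the height of the top of the bar's hub (80 mm above the bench)
- lever_knob (a point): centre of the top of the black round knob (18 mm diameter, 30 mm tall) at the free end of the clamp lever, 85 mm from the pivot and 97 mm above the bench. The lever is a dark level bar 12 mm wide, 10 mm high, its underside 67 mm and its top 77 mm above the bench, 17 mm clear of the grey block under it; open, it points away from the robot; closed, to the robot's right
- stop: grey length stop block, fixed, 170 mm (its x) by 260 mm (its y), top 50 mm above the bench, with an aluminium rail 560 mm long, 30 mm wide and 35 mm high behind it (centred at x = 101 mm, along y). Origin on the bench, x away from the robot. Dial on its left half (about x 0, y +70 mm), lever pivot at x -30, y -60 mm. A steel stop plate stands to 80 mm height behind the dial at x 109, y 105 mm
- hinge: loose bystander: steel hinge plate 45 x 20 x 16 mm lying on the block's front edge; origin under its centre
- jar: loose bystander: glass jar, 56 mm diameter, 70 mm tall, behind the rail; origin under its centre
- tape: loose bystander: paper tape roll, 90 mm diameter, 25 mm tall, lying flat behind the rail; origin under its centre
- offcut: loose bystander: wooden offcut 70 x 120 x 19 mm, behind the rail; origin under its centre
- carton: loose bystander: small carton 70 x 100 x 60 mm, behind the rail; origin under its centre
- driver: loose bystander: screwdriver 180 mm long lying on the bench left of the block; origin under its middle
- square: loose bystander: try square, stock 120 mm, blade 150 mm, 12 mm high, lying flat right of the block; origin near its corner

How it is judged (in metres and radians):
On the way, in this order (a step that is already met when the one before it is completed fails the run):
1. the dial rests in the fourth click clockwise while the clamp lever is still open (value of joint dial between 1.9744 and 2.2144 rad and value of joint lever below 0.6 rad), for 0.3 s.
2. the clamp lever is closed, the dial still in the fourth click (value of joint dial between 1.9744 and 2.2144 rad and value of joint lever above 1.25 rad), for 0.2 s.
At the end, for the whole second after the job is handed in: the dial is at rest in the fourth click (2.094 rad, within 0.12) and the clamp lever is closed (over 1.25 of 1.4 rad) (all of step 2 and velocity of joint dial between -0.1 and 0.1 rad/s); the robot touches nothing.
It fails at once if a loose bystander is lifted or shifted by more than 25 mm (distance of any of hinge, jar, tape, offcut, carton, driver, square from where it was at the start of the episode above 0.025 m).
It fails at once if the dial or the lever is treated roughly (over 45 N) (contact force between the fingers and dial above 45 N or contact force between the fingers and lever above 45 N).
It also fails if it takes over 64 s, if anything falls off the work surface, if the arm or the gripper's body presses on something with over 40 N, if the wrist force passes 120 N, or if a joint passes its speed limit or range.

## Working session

There is one attempt and no reset: what is moved stays moved. The work goes in short steps, Python scripts to look and compute and a tool call to move; the robot and the scene stay as the last step left them, time stands still between calls to the robot, and variables do not carry over. Pictures are saved under pics/ and viewed, and the job is handed in when it is done.

Besides the shell and the picture viewer there is one more tool, called as name(argument=value, ...) on one line, values as JSON. move_arm: Moves the arm, as the interface text tells. Its arguments: {"type":"object","properties":{"deltas":{"type":"array","items":{"type":"array","items":{"type":"number"}}}},"required":["deltas"]}

```bash
mkdir -p pics; ls
python3 - <<'E'
from workcell import *
import cv2,numpy as np
o=get_obs();print(o)
for c in ("top","side"):
    im=get_image(c);cv2.imwrite(f"pics/{c}0.png",im)
    for n in ("dial_centre","peg","lever_pivot","lever_knob","stop","hinge"):
        print(c,n,[(np.round(d["location"],1),round(d["conf"],2)) for d in place_of(c,n)][:3])
print(get_obs()["t"])
print(calibration("wrist"))
E
```

```text
pics
{'t': 0.0, 'qpos': array([ 1.32498786e+00,  4.23838891e-01,  1.63067155e+00,  2.18055197e-05,
        1.08854733e+00, -1.89960453e-02]), 'qvel': array([ 0.00109153, -0.00032213,  0.00010811, -0.00112597, -0.00199533,
        0.00014818]), 'joint_torque': array([ 1.20766625e-03, -5.44623685e+01, -2.73671722e+01,  6.44246070e-02,
        2.26388482e-02, -1.23267059e-04]), 'ee_pos': array([140.38796272, 608.50412813, 235.91012398]), 'orientation': array([-3.55504587e-01, -3.12119852e+00,  2.27709457e-03]), 'ft_force': array([-0.11567501,  0.79263754, -0.51052615]), 'moment': array([ 0.00316765, -0.01627374,  0.00496251]), 'width': 87.71507932107228}
top dial_centre [(array([545.4,  52.7,  80. ]), 0.71)]
top peg [(array([506.6,  62.2, 105.8]), 0.81)]
top lever_pivot [(array([530.2, -76.3,  79.6]), 0.84)]
top lever_knob [(array([609.7, -68.6, 102.1]), 0.54)]
top stop [(array([550.6, -14.8,   1.8]), 0.96)]
top hinge [(array([487.9, -26.7,  48.7]), 0.55)]
side dial_centre [(array([544.7,  44.1,  88.5]), 0.88), (array([712.6, 248.5,   3. ]), 0.67), (array([549.1, -16.4,  -4.3]), 0.37)]
side peg [(array([510.5,  67.7, 105.5]), 0.6)]
side lever_pivot []
side lever_knob [(array([610. , -66.2,  96.3]), 0.58)]
side stop [(array([546.6, -15. ,  -3.7]), 0.94)]
side hinge [(array([490.6, -22.2,  47.7]), 0.54)]
0.7
{'intrinsics': array([[303.67200057,   0.        , 320.96420501],
       [  0.        , 303.67200057, 205.92008459],
       [  0.        ,   0.        ,   1.        ]]), 'hand_eye': array([[-6.11373876e-05, -9.53412310e-01, -3.01670289e-01,
         8.20151968e+01],
       [ 9.99999990e-01, -1.86731663e-05, -1.43647426e-04,
         3.35705954e-01],
       [ 1.31322085e-04, -3.01670294e-01,  9.53412301e-01,
        -1.48125249e+02],
       [ 0.00000000e+00,  0.00000000e+00,  0.00000000e+00,
         1.00000000e+00]])}
```

View pics/top0.png

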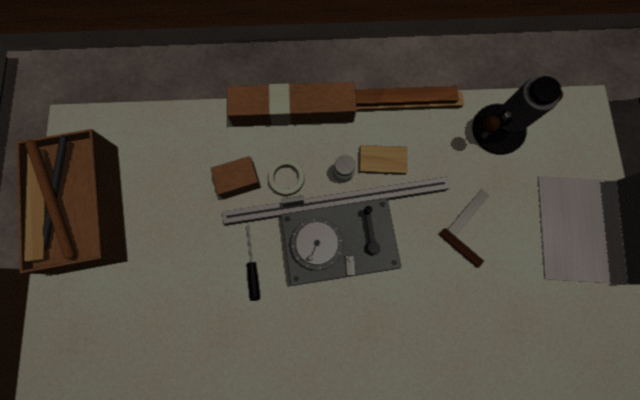

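View pics/side0.png

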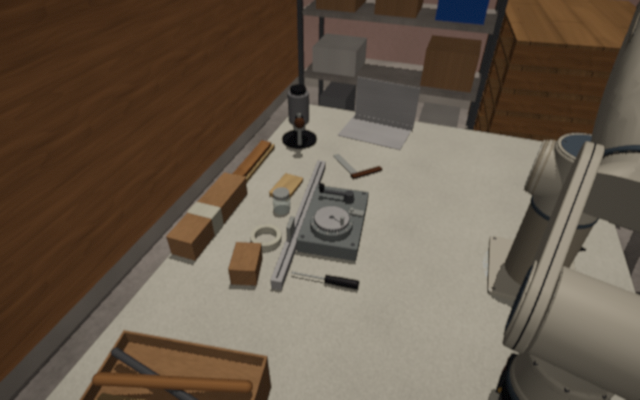

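Run:
```python
from workcell import *
import cv2
for c in ("top","side"):
    k=calibration(c);print(k)
im=cv2.imread("pics/top0.png")
```

```text
{'intrinsics': array([[382.30360041,   0.        , 316.07865968],
       [  0.        , 382.30360041, 199.60906877],
       [  0.        ,   0.        ,   1.        ]]), 'world_to_cam': array([[-3.98719961e-02, -9.99199035e-01,  3.39297928e-03,
         7.39204500e+01],
       [-9.76177881e-01,  3.82281160e-02, -2.13577515e-01,
         6.42074848e+02],
       [ 2.13276740e-01, -1.18279132e-02, -9.76920228e-01,
         8.27139258e+02],
       [ 0.00000000e+00,  0.00000000e+00,  0.00000000e+00,
         1.00000000e+00]])}
{'intrinsics': array([[414.38985834,   0.        , 313.43497565],
       [  0.        , 414.38985834, 203.06712764],
       [  0.        ,   0.        ,   1.        ]]), 'world_to_cam': array([[-9.42212394e-01, -3.35013676e-01, -1.28094726e-03,
         5.78115165e+02],
       [-2.11232028e-01,  5.97040586e-01, -7.73901524e-01,
         1.86760248e+02],
       [ 2.60032372e-01, -7.28909031e-01, -6.33304658e-01,
         1.10362371e+03],
       [ 0.00000000e+00,  0.00000000e+00,  0.00000000e+00,
         1.00000000e+00]])}
```

The peg is at about (310,259) and the dial centre at (317,242) in the top view. The lever points away, with its knob at (367,210). The hinge is at (350,266). I'll close the gripper and move over for a wrist view.

move_arm(deltas=[[255, -0.03, -0.028, 0, 0], [255, -0.06, -0.056, 0, 0], [255, -0.09, -0.084, 0, 0], [255, -0.12, -0.112, 0, 0], [255, -0.15, -0.14, 0, 0]])

```text
t: 1.12
ee_pos: [255.8, 437.3, 236.8]
orientation: [0.354, 3.121, 0.0]
ft_force: [1.2, 0.4, -0.1]
width: 58.4
```

move_arm(deltas=[[255, -0.03, -0.028, 0, 0], [255, -0.06, -0.056, 0, 0], [255, -0.09, -0.084, 0, 0], [255, -0.12, -0.112, 0, 0], [255, -0.15, -0.14, 0, 0]])

```text
t: 1.53
ee_pos: [370.6, 267.0, 237.0]
orientation: [0.355, 3.121, 0.001]
ft_force: [-0.2, 0.1, 0.8]
width: 24.4
```

move_arm(deltas=[[255, -0.03, -0.028, 0, 0], [255, -0.06, -0.056, 0, 0], [255, -0.09, -0.084, 0, 0], [255, -0.12, -0.112, 0, 0], [255, -0.15, -0.14, 0, 0]])

```text
t: 1.95
ee_pos: [485.5, 96.6, 237.0]
orientation: [0.356, 3.121, 0.0]
ft_force: [0.7, 1.0, 0.0]
width: 0.5
```

move_arm(deltas=[[255, -0.03, -0.028, 0, 0], [255, -0.06, -0.05, 0, 0], [255, -0.06, -0.05, 0, 0], [255, -0.06, -0.05, 0, 0]])

```text
t: 2.28
ee_pos: [532.6, 34.8, 236.5]
orientation: [0.361, 3.121, 0.0]
ft_force: [-0.5, 0.7, 0.2]
width: 0.7
```

```bash
cat > h.py <<'E'
from workcell import *
import cv2,numpy as np
from scipy.spatial.transform import Rotation as R
def wristM(o):
    T=np.eye(4);T[:3,:3]=R.from_rotvec(o["orientation"]).as_matrix();T[:3,3]=o["ee_pos"]
    return T@calibration("wrist")["hand_eye"]
def ray(o,u,v,z):
    M=wristM(o);K=calibration("wrist")["intrinsics"]
    d=M[:3,:3]@np.linalg.inv(K)@[u,v,1];p=M[:3,3]
    return p+d*(z-p[2])/d[2]
def proj(o,P):
    M=np.linalg.inv(wristM(o));K=calibration("wrist")["intrinsics"]
    c=M[:3,:3]@np.array(P,float)+M[:3,3];c=K@c;return c[:2]/c[2]
E
python3 - <<'E'
from h import *
o=get_obs();im=get_image("wrist");cv2.imwrite("pics/w1.png",im)
import pickle;pickle.dump(o,open("o1.pkl","wb"))
for n in ("dial_centre","peg","lever_pivot","lever_knob"):
    print(n,[(np.round(d["location"],1),round(d["conf"],2)) for d in place_of("wrist",n)][:3])
print(o["ee_pos"],o["orientation"],o["qpos"])
E
```

```text
dial_centre [(array([541.4,  56.4,  78.4]), 0.79)]
peg [(array([505.5,  64.9, 109. ]), 0.72), (array([489.2, -23. ,  51.4]), 0.69), (array([511.3, 210.8,  -1.3]), 0.23)]
lever_pivot [(array([525.8, -77.6,  81.1]), 0.64)]
lever_knob [(array([611.1, -65. ,  99.9]), 0.88)]
[532.57463943  34.83237416 236.5426008 ] [3.60755330e-01 3.12074197e+00 2.19623217e-04] [ 4.29416818e-02  2.89839268e-01  1.83177454e+00  1.49426580e-04
  1.01988934e+00 -1.29775609e+00]
```

View pics/w1.png

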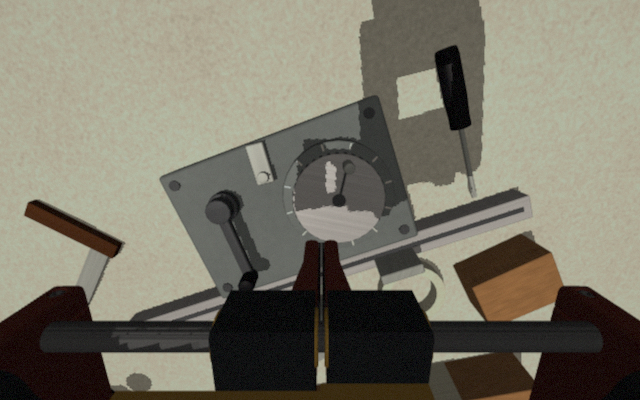

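The wrist view shows the disc centre at about (339,200), the peg near (348,167), the lever pivot at (220,206) and the knob at (248,282). I'll zoom in to get precise pixels.

Run:
```python
from h import *
import pickle
o=pickle.load(open("o1.pkl","rb"));im=cv2.imread("pics/w1.png")
c=cv2.resize(im[130:310,180:420],None,fx=3.3,fy=3.3,interpolation=cv2.INTER_CUBIC)
c=cv2.convertScaleAbs(c,alpha=1.6)
cv2.imwrite("pics/w1z.png",c)
print(ray(o,339,200,84),ray(o,348,167,108))
```

```text
[543.43585454  51.7261111   84.        ] [507.19863288  66.60107386 108.        ]
```

View pics/w1z.png

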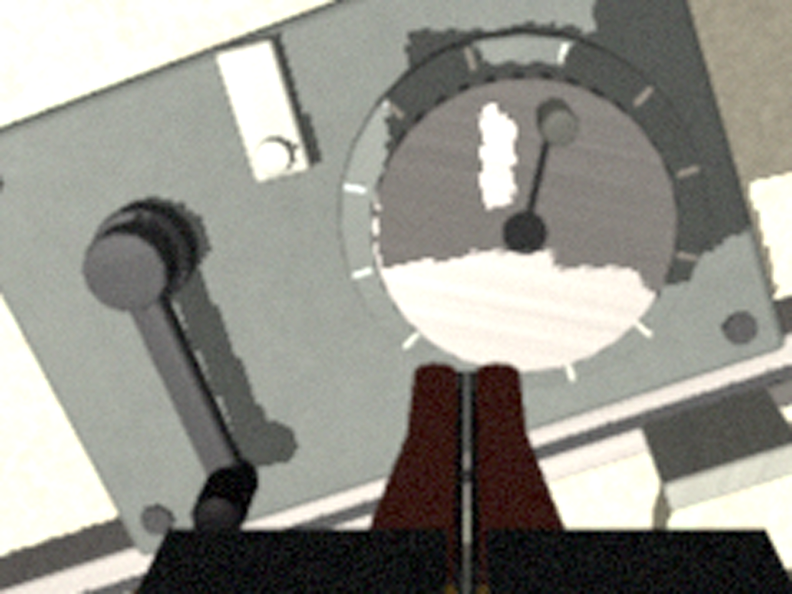

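move_arm(deltas=[[255, 0.018, -0.003, 0.02, 0.07], [255, 0.035, -0.0055, 0.05, 0.137], [255, 0.035, -0.0055, 0.085, 0.137], [255, 0.035, -0.0055, 0.11, 0.137], [255, 0.035, -0.0055, 0.12, 0.137]])

```text
t: 2.95
ee_pos: [493.8, 39.7, 114.1]
orientation: [-0.565, -3.086, 0.002]
ft_force: [0.5, -0.5, -0.2]
width: 0.6
```

```bash
cat > look.py <<'E'
from h import *
import sys,pickle
t=sys.argv[1]
o=get_obs();im=get_image("wrist");cv2.imwrite(f"pics/{t}.png",cv2.convertScaleAbs(im,alpha=1.5));pickle.dump(o,open(t+".pkl","wb"))
cv2.imwrite(f"pics/{t}_top.png",cv2.resize(cv2.convertScaleAbs(get_image("top")[180:300,260:420],alpha=1.5),None,fx=4,fy=4,interpolation=cv2.INTER_CUBIC))
C=np.array([543.4,51.7])
for cam in ("wrist","top"):
  for n in sys.argv[2:]:
    for d in place_of(cam,n)[:2]:
        p=np.array(d["location"]);v=p[:2]-C;print(cam,n,p.round(1),round(d["conf"],2),"phi",np.degrees(np.arctan2(v[1],v[0])).round(1),"r",np.hypot(*v).round(1))
o=get_obs();f=2*np.degrees(np.arctan2(o["orientation"][1],o["orientation"][0]))%360
v=o["ee_pos"][:2]-C;a=np.radians(f)
print("t",o["t"].__round__(2),"tcp",o["ee_pos"].round(1),"psi",f.round(1),"rad/tan",(v@[np.cos(a),np.sin(a)]).round(1),(v@[np.sin(a),-np.cos(a)]).round(1),"F",o["ft_force"].round(1), "q",o["qpos"].round(2))
E
python3 look.py w2 peg dial_centre
```

```text
wrist peg [509.7  65.5 106.4] 0.58 phi 157.7 r 36.4
wrist dial_centre [544.9  53.1  85.2] 0.61 phi 43.0 r 2.1
top peg [530.1 -80.3  78.7] 0.39 phi -95.8 r 132.7
t 3.25 tcp [497.7  39.1 118.2] psi 159.2 rad/tan 38.2 -28.0 F [-0.1 -0.   0.4] q [ 0.05  0.42  1.98  0.    0.73 -1.15]
```

View pics/w2.png

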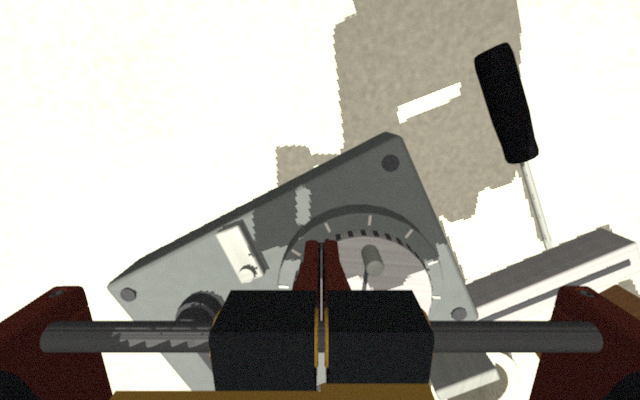

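View pics/w2_top.png

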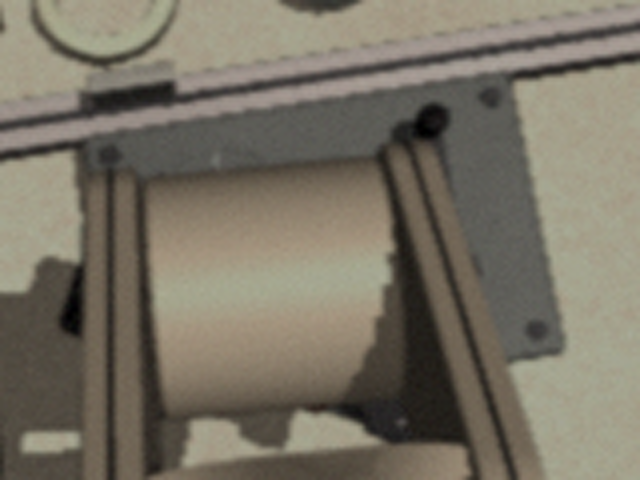

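move_arm(deltas=[[255, 0, 0, 0.014, 0], [255, 0, 0.005, 0.014, 0], [255, 0, 0.009, 0.014, 0], [255, 0, 0.009, 0.014, 0]])

```text
t: 3.58
ee_pos: [500.7, 48.0, 103.7]
orientation: [0.567, 3.088, 0.001]
ft_force: [-0.2, -0.2, 0.4]
width: 0.6
```

```bash
python3 look.py w3 peg
python3 - <<'E'
import numpy as np
for rho,tau in((38,-14),(38,-16),(38,-18)):
  for d in (4,8,12,16,20):
    s,c=np.sin(np.radians(d)),np.cos(np.radians(d));print(tau,d,np.radians(d).round(3),round(rho*(c-1)-tau*s,1),round(rho*s+tau*(c-1),1))
E
```

```text
wrist peg [505.9  64.5 108. ] 0.6 phi 161.2 r 39.6
t 3.78 tcp [499.9  47.3 103.2] psi 159.2 rad/tan 39.1 -19.6 F [ 0.2  0.1 -0. ] q [ 0.07  0.45  1.98 -0.    0.7  -1.14]
-14 4 0.07 0.9 2.7
-14 8 0.14 1.6 5.4
-14 12 0.209 2.1 8.2
-14 16 0.279 2.4 11.0
-14 20 0.349 2.5 13.8
-16 4 0.07 1.0 2.7
-16 8 0.14 1.9 5.4
-16 12 0.209 2.5 8.3
-16 16 0.279 2.9 11.1
-16 20 0.349 3.2 14.0
-18 4 0.07 1.2 2.7
-18 8 0.14 2.1 5.5
-18 12 0.209 2.9 8.3
-18 16 0.279 3.5 11.2
-18 20 0.349 3.9 14.1
```

View pics/w3.png

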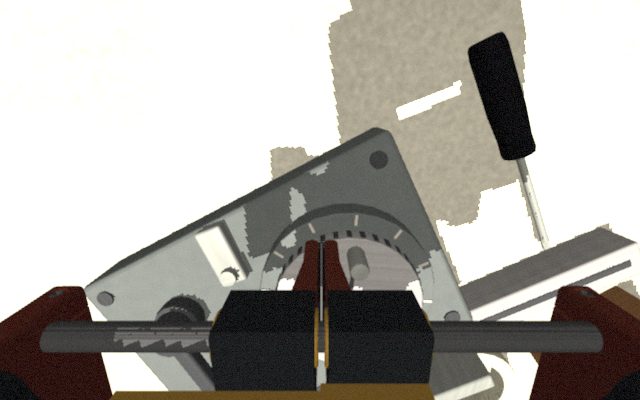

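The peg at (357,262) is just clear of the finger. I'll feel for contact.

move_arm(deltas=[[255, 0, 0.0015, 0, 0], [255, 0, 0.003, 0, 0]])

```text
t: 3.95
ee_pos: [500.8, 50.1, 102.9]
orientation: [0.569, 3.089, 0.0]
ft_force: [0.3, -0.0, -0.2]
width: 0.4
```

move_arm(deltas=[[255, 0, 0.001, 0, 0], [255, 0, 0.002, 0, 0]])

```text
t: 4.12
ee_pos: [501.5, 52.0, 102.7]
orientation: [-0.568, -3.09, 0.0]
ft_force: [0.5, 0.3, 0.7]
width: 0.5
```

move_arm(deltas=[[255, 0, 0.001, 0, 0], [255, 0, 0.002, 0, 0]])

```text
t: 4.28
ee_pos: [502.1, 53.9, 102.6]
orientation: [-0.568, -3.09, 0.0]
ft_force: [-0.2, -1.7, -0.5]
width: 0.5
```

move_arm(deltas=[[255, 0.0004, 0.0014, 0, 0.035], [255, 0.0008, 0.0028, 0, 0.07], [255, 0.0012, 0.0041, 0, 0.105], [255, 0.0015, 0.0054, 0, 0.14], [255, 0.0018, 0.0067, 0, 0.175]])

```text
t: 4.7
ee_pos: [502.7, 60.0, 102.6]
orientation: [-0.838, -3.028, 0.002]
ft_force: [0.1, -5.6, 0.2]
width: 0.2
```

move_arm(deltas=[[255, 0.0004, 0.0014, 0, 0.035], [255, 0.0008, 0.0028, 0, 0.07], [255, 0.0012, 0.0041, 0, 0.105], [255, 0.0012, 0.0041, 0, 0.105]])

```text
t: 5.03
ee_pos: [504.0, 64.9, 102.7]
orientation: [-0.996, -2.98, 0.0]
ft_force: [0.3, 0.3, 0.5]
width: 0.5
```

```bash
python3 look.py w4 peg
```

```text
wrist peg [513.   78.6 105.8] 0.83 phi 138.5 r 40.6
t 5.23 tcp [503.8  64.9 102.6] psi 143.2 rad/tan 39.6 -13.2 F [ 0.6 -0.5  0.7] q [ 0.1   0.46  1.97  0.    0.71 -0.82]
```

View pics/w4.png

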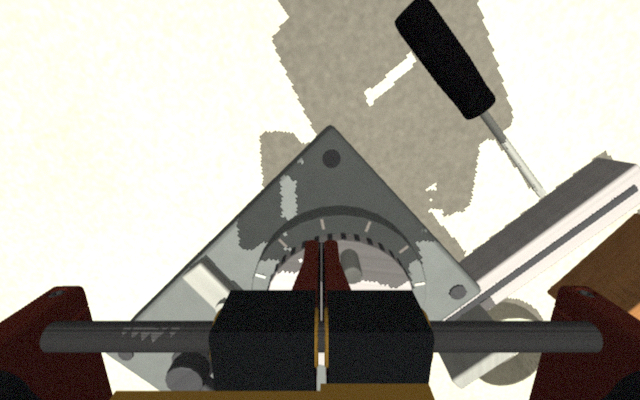

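```bash
python3 - <<'E'
from h import *
import pickle
for n,angs in (("w2",(155,160,165)),("w3",(155,160,165)),("w4",(126,130,134,138))):
    o=pickle.load(open(n+".pkl","rb"));im=cv2.imread(f"pics/{n}.png")
    x0,y0=260,190
    z=cv2.resize(im[y0:y0+110,x0:x0+200],None,fx=4,fy=4,interpolation=cv2.INTER_CUBIC)
    for i,a in enumerate(angs):
        r=np.radians(a)
        for zz in (84,108):
            u=proj(o,[543.4+38*np.cos(r),51.7+38*np.sin(r),zz]);print(n,a,zz,u.round(1))
            cv2.circle(z,(int((u[0]-x0)*4),int((u[1]-y0)*4)),3,[(0,0,255),(0,255,0),(255,0,0),(0,255,255)][i],-1)
    cv2.imwrite(f"pics/{n}z.png",z)
E
python3 - <<'E'
import cv2,numpy as np
cv2.imwrite("pics/cmp.png",np.hstack([cv2.imread(f"pics/{n}z.png")[:,150:550] for n in("w3","w4")]))
E
```

```text
w2 155 84 [368.8 250.6]
w2 155 108 [375.1 269.1]
w2 160 84 [363.7 250.5]
w2 160 108 [369.3 268.9]
w2 165 84 [358.5 250.7]
w2 165 108 [363.4 269.2]
w3 155 84 [354.9 252.6]
w3 155 108 [359.7 272.8]
w3 160 84 [349.5 252.4]
w3 160 108 [353.5 272.6]
w3 165 84 [344.  252.7]
w3 165 108 [347.3 273. ]
w4 126 84 [359.7 257. ]
w4 126 108 [365.1 277.8]
w4 130 84 [355.5 256. ]
w4 130 108 [360.4 276.7]
w4 134 84 [351.2 255.2]
w4 134 108 [355.5 275.8]
w4 138 84 [346.9 254.7]
w4 138 108 [350.6 275.3]
```

View pics/cmp.png

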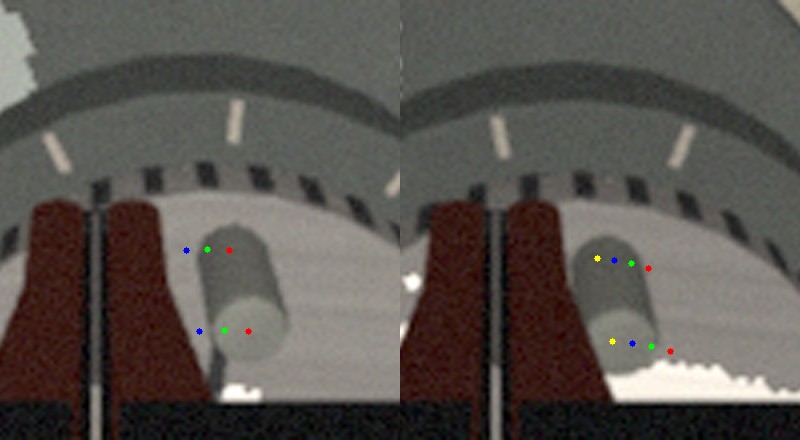

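move_arm(deltas=[[255, 0.0004, 0.0014, 0, 0.035], [255, 0.0008, 0.0028, 0, 0.07], [255, 0.0008, 0.0028, 0, 0.07]])

```text
t: 5.48
ee_pos: [505.0, 67.7, 102.7]
orientation: [1.098, 2.943, 0.0]
ft_force: [-0.5, -0.0, 0.6]
width: 0.3
```

```bash
python3 look.py w5 peg
cat > z.py <<'E'
import cv2,sys
for n in sys.argv[1:]:
    im=cv2.imread(f"pics/{n}.png");cv2.imwrite(f"pics/{n}zz.png",cv2.resize(im[190:300,260:420],None,fx=5,fy=5,interpolation=cv2.INTER_CUBIC))
E
python3 z.py w5
```

```text
wrist peg [517.9  81.  109.3] 0.61 phi 131.0 r 38.8
t 5.68 tcp [504.9  67.5 102.7] psi 139.2 rad/tan 39.5 -13.2 F [ 0.4 -0.   0.4] q [ 0.11  0.46  1.97 -0.    0.71 -0.75]
```

View pics/w5zz.png

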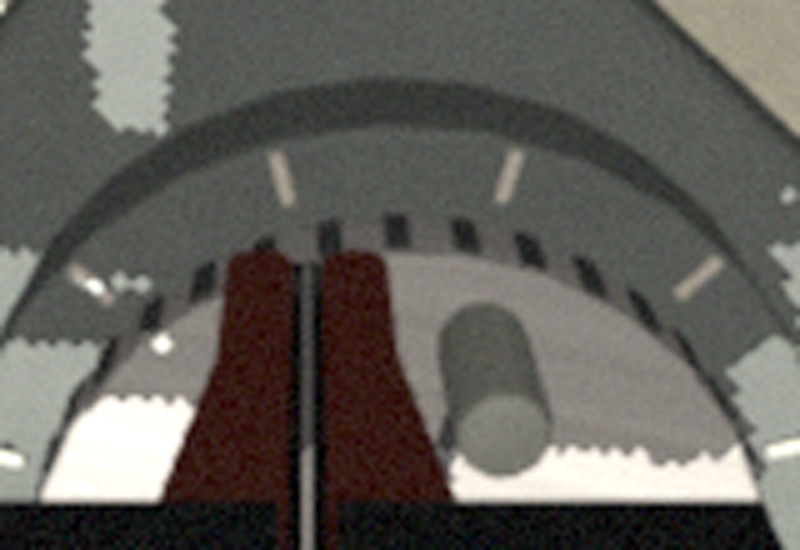

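```bash
cat > ang.py <<'E'
from h import *
import pickle
C=np.array([543.4,51.7])
def A(n,u,v,z):
    o=pickle.load(open(n+".pkl","rb"));p=ray(o,260+u/5,190+v/5,z)[:2]-C
    return np.degrees(np.arctan2(p[1],p[0])).round(1),np.hypot(*p).round(1)
E
python3 - <<'E'
from ang import *
print([A("w5",*p,72) for p in((282,178),(509,176),(699,279))],A("w5",501,435,108))
# w3,w4 panels scale4 offset150
f=lambda n,u,v,z:A(n,(u+150)/4*5,v/4*5,z)
print([f("w3",*p,72) for p in((57,152),(236,120))],f("w3",250,330,108))
print([f("w4",*p,72) for p in((100,137),(282,147))],f("w4",222,338,108))
E
```

```text
[(np.float64(155.2), np.float64(54.3)), (np.float64(124.6), np.float64(54.2)), (np.float64(93.8), np.float64(54.3))] (np.float64(125.9), np.float64(37.9))
[(np.float64(-175.1), np.float64(54.7)), (np.float64(154.4), np.float64(54.9))] (np.float64(154.7), np.float64(38.2))
[(np.float64(155.1), np.float64(54.3)), (np.float64(124.4), np.float64(54.3))] (np.float64(136.1), np.float64(38.7))
```

Ticks are at 155/125/95/65°. The peg started at 155° and is now at 125°, so click 1 is confirmed. Next is click 2.

move_arm(deltas=[[255, 0.0004, 0.0014, 0, 0.035], [255, 0.0008, 0.0027, 0, 0.07], [255, 0.0012, 0.0041, 0, 0.105], [255, 0.0014, 0.0054, 0, 0.14], [255, 0.0017, 0.0067, 0, 0.175]])

```text
t: 6.1
ee_pos: [508.0, 73.7, 102.7]
orientation: [-1.352, -2.836, 0.0]
ft_force: [1.3, 0.3, -1.0]
width: 0.3
```

move_arm(deltas=[[255, 0.0004, 0.0014, 0, 0.035], [255, 0.0008, 0.0027, 0, 0.07], [255, 0.0012, 0.0041, 0, 0.105], [255, 0.0014, 0.0054, 0, 0.14], [255, 0.0017, 0.0067, 0, 0.175]])

```text
t: 6.52
ee_pos: [511.1, 78.6, 102.5]
orientation: [-1.593, -2.706, 0.003]
ft_force: [-2.7, -3.5, 4.3]
width: 0.7
```

move_arm(deltas=[[255, 0.0004, 0.0014, 0, 0.035], [255, 0.0008, 0.0027, 0, 0.07], [255, 0.0012, 0.0041, 0, 0.105], [255, 0.0014, 0.0054, 0, 0.14], [255, 0.0014, 0.0054, 0, 0.14]])

```text
t: 6.93
ee_pos: [516.2, 83.1, 102.6]
orientation: [-1.78, -2.589, 0.0]
ft_force: [0.5, 0.8, -0.7]
width: 0.4
```

```bash
python3 look.py w6 peg; python3 z.py w6
```

```text
wrist peg [531.3  85.9 105.3] 0.9 phi 109.5 r 36.3
t 7.13 tcp [516.2  83.1 102.7] psi 111.1 rad/tan 39.1 -14.1 F [ 0.  -0.3 -0.5] q [ 0.14  0.48  1.94  0.    0.73 -0.23]
```

View pics/w6zz.png

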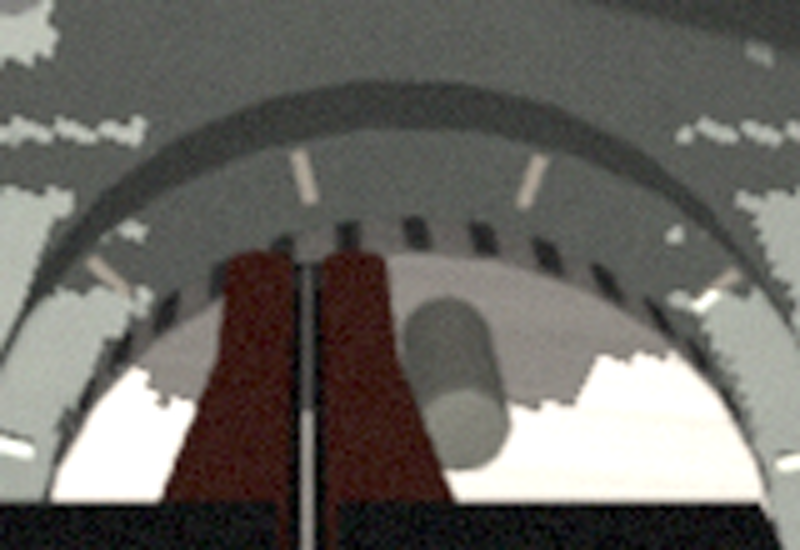

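move_arm(deltas=[[255, 0.0004, 0.0014, 0, 0.035], [255, 0.0004, 0.0014, 0, 0.035], [255, 0.0004, 0.0014, 0, 0.035]])

```text
t: 7.38
ee_pos: [517.4, 84.0, 102.7]
orientation: [1.822, 2.559, 0.0]
ft_force: [-0.7, -0.9, -0.1]
width: 0.6
```

```bash
python3 look.py w7 peg; python3 z.py w7;python3 -c "
from ang import *
print(A('w6',466,430,108))"
```

```text
wrist peg [538.1  86.2 106.4] 0.81 phi 98.7 r 34.9
top peg [489.8 -25.2  46.5] 0.7 phi -124.9 r 93.7
t 7.58 tcp [517.3  84.  102.7] psi 109.1 rad/tan 39.0 -14.1 F [ 1.1  0.3 -0.7] q [ 0.14  0.48  1.94 -0.    0.73 -0.19]
(np.float64(104.8), np.float64(37.8))
```

View pics/w7zz.png

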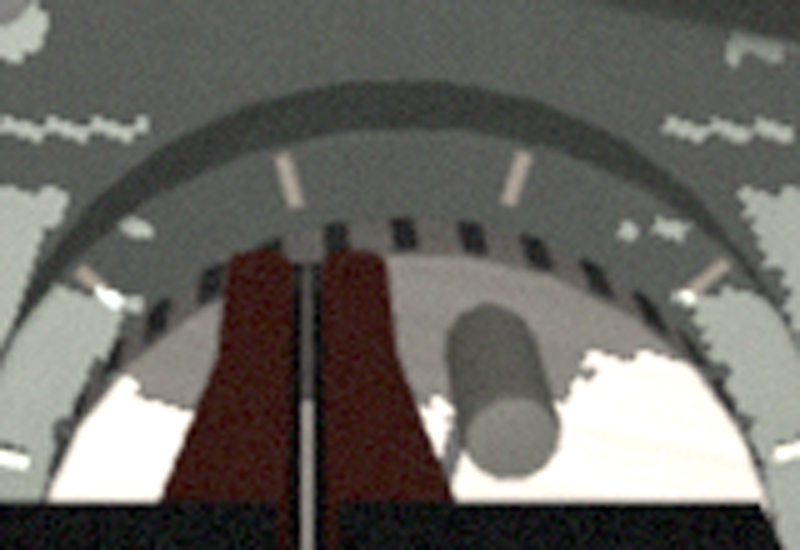

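The peg now lines up with the tick at (517,178), so click 2 is done. Next is click 3.

move_arm(deltas=[[255, 0.0004, 0.0014, 0, 0.035], [255, 0.0008, 0.0028, 0, 0.07], [255, 0.0012, 0.0042, 0, 0.105], [255, 0.0015, 0.0056, 0, 0.14], [255, 0.0018, 0.007, 0, 0.175]])

```text
t: 8.0
ee_pos: [523.4, 88.0, 102.7]
orientation: [2.042, 2.388, 0.0]
ft_force: [-1.0, -0.1, 0.0]
width: 0.5
```

move_arm(deltas=[[255, 0.0004, 0.0014, 0, 0.035], [255, 0.0008, 0.0028, 0, 0.07], [255, 0.0012, 0.0042, 0, 0.105], [255, 0.0015, 0.0056, 0, 0.14], [255, 0.0018, 0.007, 0, 0.175]])

```text
t: 8.42
ee_pos: [528.5, 90.6, 102.4]
orientation: [-2.241, -2.199, 0.004]
ft_force: [-3.8, -0.3, 4.0]
width: 0.3
```

move_arm(deltas=[[255, 0.0004, 0.0014, 0, 0.035], [255, 0.0008, 0.0028, 0, 0.07], [255, 0.0012, 0.0042, 0, 0.105], [255, 0.0015, 0.0056, 0, 0.14], [255, 0.0015, 0.0056, 0, 0.14]])

```text
t: 8.83
ee_pos: [535.6, 92.3, 102.7]
orientation: [-2.391, -2.038, 0.0]
ft_force: [-0.1, -0.1, -0.3]
width: 0.8
```

```bash
sleep 0; python3 -c "
from h import *
get_image('wrist');get_image('wrist');get_image('wrist')"; python3 look.py w8 peg; python3 z.py w8
```

```text
wrist peg [556.1  84.5 108.7] 0.95 phi 68.8 r 35.2
top peg [ 5.507e+02 -1.470e+01  4.000e-01] 0.31 phi -83.7 r 66.8
t 9.18 tcp [535.7  92.2 102.7] psi 81.0 rad/tan 38.8 -14.0 F [ 0.2 -0.8  0. ] q [ 0.15  0.5   1.89 -0.    0.75  0.31]
```

View pics/w8zz.png

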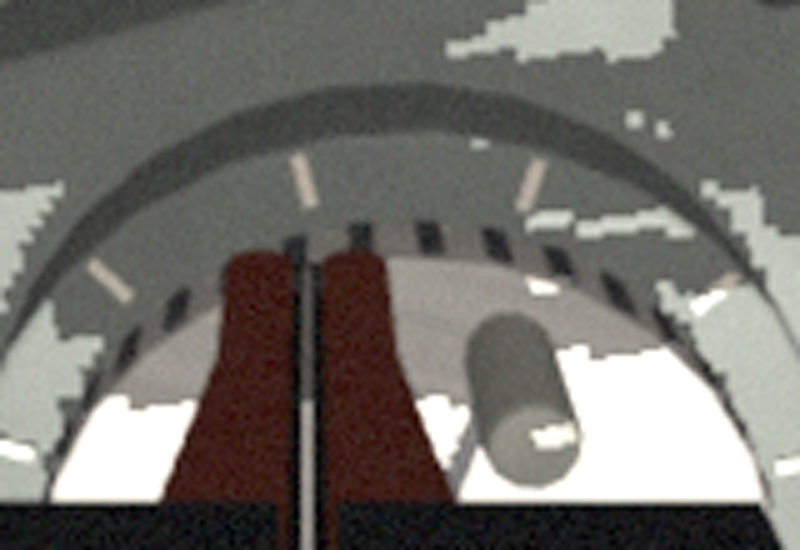

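Click 3 is done: the peg is on the 65° tick. Now the fourth, using the same stroke.

move_arm(deltas=[[255, 0.0004, 0.0014, 0, 0.035], [255, 0.0008, 0.0028, 0, 0.07], [255, 0.0012, 0.0042, 0, 0.105], [255, 0.0015, 0.0056, 0, 0.14], [255, 0.0018, 0.007, 0, 0.175]])

```text
t: 9.6
ee_pos: [542.9, 92.9, 102.7]
orientation: [2.56, 1.821, 0.0]
ft_force: [-0.2, 0.2, -0.6]
width: 0.3
```

move_arm(deltas=[[255, 0.0004, 0.0014, 0, 0.035], [255, 0.0008, 0.0028, 0, 0.07], [255, 0.0012, 0.0042, 0, 0.105], [255, 0.0015, 0.0056, 0, 0.14], [255, 0.0018, 0.007, 0, 0.175]])

```text
t: 10.02
ee_pos: [549.2, 92.5, 102.6]
orientation: [-2.709, -1.589, 0.003]
ft_force: [-3.7, 1.5, 4.0]
width: 0.4
```

move_arm(deltas=[[255, 0.0004, 0.0014, 0, 0.035], [255, 0.0008, 0.0028, 0, 0.07], [255, 0.0012, 0.0042, 0, 0.105], [255, 0.0015, 0.0056, 0, 0.14], [255, 0.0015, 0.0056, 0, 0.14]])

```text
t: 10.43
ee_pos: [555.2, 91.0, 102.6]
orientation: [-2.813, -1.397, 0.001]
ft_force: [-1.9, 0.3, 0.9]
width: 0.4
```

```bash
python3 -c "
from h import *
get_image('wrist');get_image('wrist');get_image('wrist')"; python3 look.py w9 peg; python3 z.py w9
```

```text
wrist peg [566.2  79.1 107.2] 0.56 phi 50.2 r 35.6
t 10.78 tcp [555.6  90.9 102.6] psi 52.9 rad/tan 38.6 -13.9 F [-0.6 -0.6 -0. ] q [ 0.14  0.52  1.85 -0.    0.77  0.79]
```

View pics/w9zz.png

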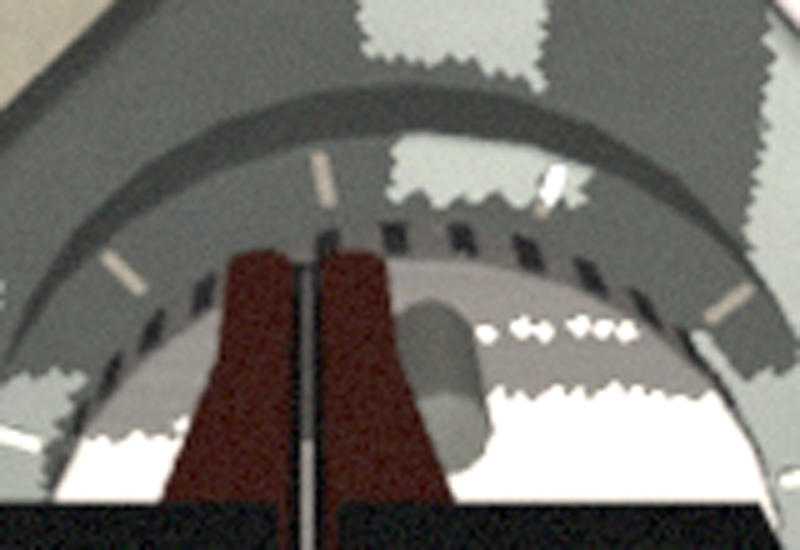

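The peg is right at the last hump, still touching the finger. I'll nudge 2° more.

move_arm(deltas=[[255, 0.0004, 0.0014, 0, 0.035], [255, 0.0004, 0.0014, 0, 0.035], [255, 0.0004, 0.0014, 0, 0.035], [255, 0.0004, 0.0014, 0, 0.035]])

```text
t: 11.12
ee_pos: [557.3, 90.4, 102.7]
orientation: [2.836, 1.35, 0.001]
ft_force: [-0.4, -0.6, 0.4]
width: 0.4
```

```bash
python3 look.py w10 peg; python3 z.py w10
```

```text
wrist peg [573.3  73.3 107.5] 0.72 phi 35.8 r 36.9
t 11.32 tcp [557.1  90.4 102.7] psi 50.9 rad/tan 38.7 -13.8 F [ 0.4 -0.2 -0.5] q [ 0.14  0.52  1.85 -0.    0.77  0.82]
```

View pics/w10zz.png

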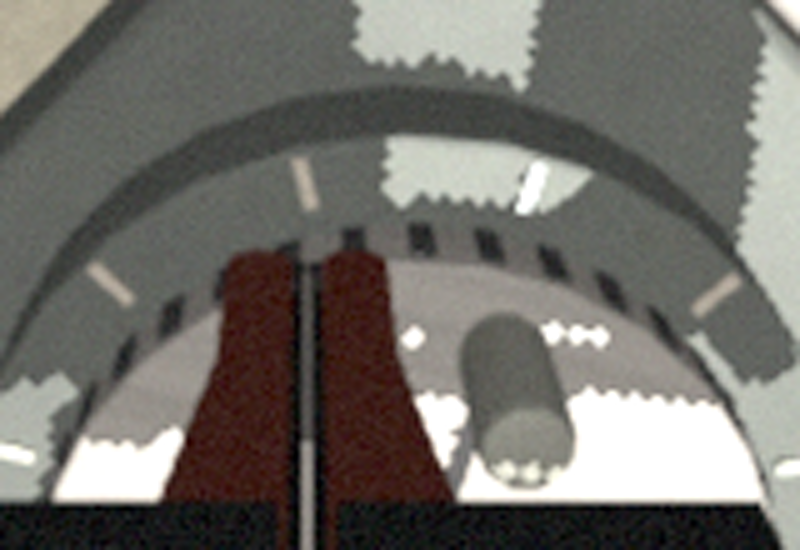

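Click 4: the peg is on the 35° tick. I'll retreat and raise, and work out the lever position.

move_arm(deltas=[[255, 0, -0.006, 0, 0], [255, 0, -0.008, -0.01, 0], [255, 0, -0.008, -0.04, 0], [255, 0, -0.008, -0.07, 0], [255, 0, -0.008, -0.1, 0]])

```text
t: 11.73
ee_pos: [550.1, 95.7, 204.2]
orientation: [-2.837, -1.35, 0.002]
ft_force: [0.5, -0.1, -0.6]
width: 0.1
```

```bash
python3 - <<'E'
from h import *
import pickle
o=pickle.load(open("o1.pkl","rb"))
print(ray(o,218.2,212.4,80),ray(o,246.3,286,97))
E
python3 look.py w11 lever_pivot lever_knob peg
```

```text
[526.80263666 -74.41857753  80.        ] [609.45966364 -65.12160804  97.        ]
wrist lever_knob [610.8 -64.7  97.4] 0.61 phi -59.9 r 134.5
wrist peg [571.5  73.1 107.4] 0.76 phi 37.3 r 35.3
top lever_pivot [528.5 -78.7  80.3] 0.69 phi -96.5 r 131.2
top lever_knob [610.1 -69.  100.1] 0.63 phi -61.1 r 137.9
top peg [574.2  69.  107.9] 0.94 phi 29.3 r 35.3
t 12.13 tcp [549.8  95.4 201.4] psi 50.9 rad/tan 37.9 -22.6 F [-0.5  0.7 -0.1] q [ 0.15  0.37  1.81 -0.    0.97  0.83]
```

View pics/w11.png

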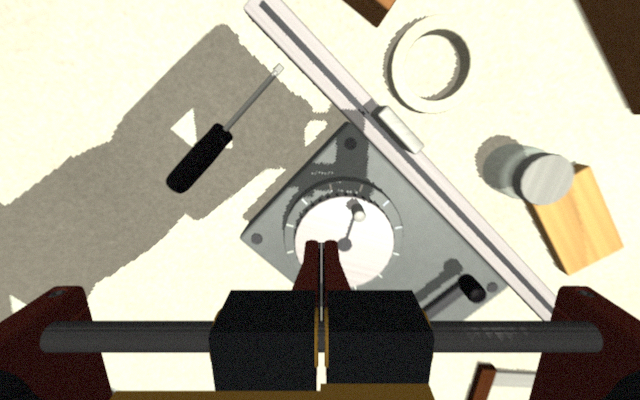

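View pics/w11_top.png

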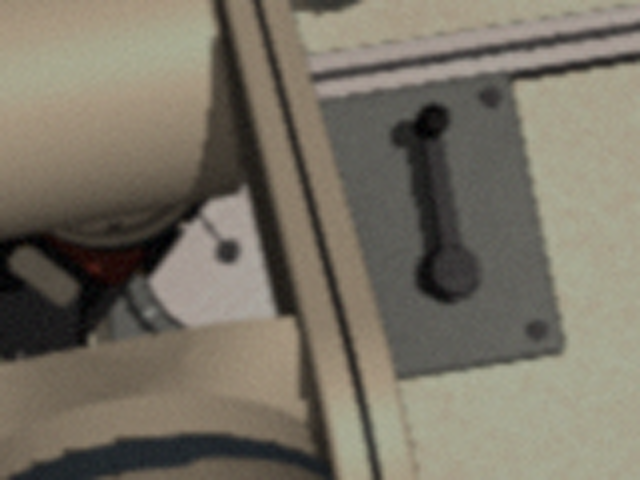

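move_arm(deltas=[[255, -0.014, 0.026, 0, -0.12], [255, -0.028, 0.052, 0, -0.24], [255, -0.042, 0.078, 0, -0.36], [255, -0.056, 0.104, 0, -0.48], [255, -0.066, 0.127, 0, -0.6]])

```text
t: 12.55
ee_pos: [607.4, -37.6, 201.3]
orientation: [-2.304, -2.133, 0.003]
ft_force: [0.2, 0.6, 0.2]
width: 0.4
```

move_arm(deltas=[[255, 0, 0, 0, -0.12], [255, 0, 0, 0, -0.24], [255, 0, 0, 0, -0.36], [255, 0, 0, 0, -0.48], [255, 0, 0, 0, -0.6]])

```text
t: 12.97
ee_pos: [607.0, -36.0, 201.1]
orientation: [-1.571, -2.718, 0.002]
ft_force: [0.2, 0.3, 0.3]
width: 0.3
```

move_arm(deltas=[[255, 0, 0, 0, -0.12], [255, 0, 0, 0, -0.24], [255, 0, 0, 0, -0.36], [255, 0, 0, 0, -0.48], [255, 0, 0, 0, -0.6]])

```text
t: 13.38
ee_pos: [607.0, -35.9, 201.2]
orientation: [-0.697, -3.061, 0.001]
ft_force: [0.2, -0.1, 0.3]
width: 0.6
```

move_arm(deltas=[[255, 0, 0, 0, -0.12], [255, 0, 0, 0, -0.24], [255, 0, 0, 0, -0.36], [255, 0, 0, 0.02, -0.48], [255, 0, 0, 0.05, -0.567]])

```text
t: 13.8
ee_pos: [609.3, -36.0, 153.7]
orientation: [-0.187, 3.132, -0.001]
ft_force: [0.5, -0.7, -0.7]
width: 0.6
```

```bash
python3 look.py w12 lever_pivot lever_knob peg
```

```text
wrist lever_pivot [526.  -78.5  82.3] 0.71 phi -97.6 r 131.4
wrist lever_pivot [721.5 245.1   4.1] 0.31 phi 47.4 r 262.9
wrist lever_knob [609.7 -65.2  95.2] 0.56 phi -60.4 r 134.4
wrist lever_knob [7.175e+02 2.424e+02 6.000e-01] 0.5 phi 47.6 r 258.2
wrist peg [573.2  71.5 108.8] 0.84 phi 33.6 r 35.8
top peg [575.5  70.3 105.3] 0.91 phi 30.1 r 37.1
t 14.2 tcp [608.5 -35.9 154. ] psi 186.4 rad/tan -54.9 -94.4 F [ 0.1  0.3 -0.1] q [-0.08  0.5   1.72 -0.    0.92 -1.76]
```

View pics/w12.png

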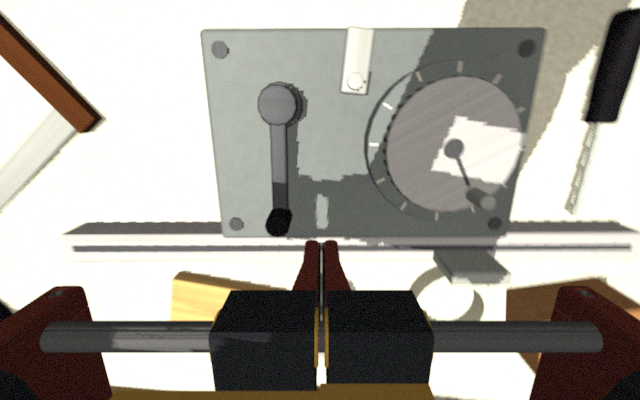

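The knob at (279,220) is to the left of the fingers, the dial is still on its fourth click, and the path is clear. I'll go down and approach.

move_arm(deltas=[[255, 0, 0, 0.03, 0], [255, 0, 0, 0.057, 0], [255, 0, -0.005, 0.057, 0], [255, 0, -0.009, 0.057, 0], [255, 0, -0.011, 0.057, 0]])

```text
t: 14.62
ee_pos: [610.0, -47.6, 97.3]
orientation: [-0.177, 3.135, -0.001]
ft_force: [1.0, 0.0, -0.6]
width: 0.4
```

move_arm(deltas=[[255, 0, -0.001, 0, 0], [255, 0, -0.002, 0, 0]])

```text
t: 14.78
ee_pos: [610.3, -49.3, 97.4]
orientation: [-0.177, 3.134, -0.001]
ft_force: [-0.4, -0.2, 0.1]
width: 0.4
```

move_arm(deltas=[[255, 0, -0.001, 0, 0], [255, 0, -0.002, 0, 0]])

```text
t: 14.95
ee_pos: [609.9, -50.8, 96.6]
orientation: [-0.177, 3.135, -0.0]
ft_force: [0.5, 1.5, 0.5]
width: 0.4
```

```bash
python3 look.py w13 lever_knob
python3 - <<'E'
import numpy as np
rho,tau=-85,15
for d in (1.5,3,4.5,6,7.5,9,10,12):
    s,c=np.sin(np.radians(d)),np.cos(np.radians(d));print(d,np.radians(d).round(3),round(rho*(c-1)-tau*s,1),round(rho*s+tau*(c-1),1))
E
```

```text
wrist lever_knob [612.1 -65.   98.6] 0.82 phi -59.5 r 135.4
t 15.15 tcp [609.4 -50.8  95.8] psi 186.5 rad/tan -54.0 -109.3 F [-0.2  0.7  1.4] q [-0.1   0.59  1.74 -0.    0.81 -1.79]
1.5 0.026 -0.4 -2.2
3 0.052 -0.7 -4.5
4.5 0.079 -0.9 -6.7
6 0.105 -1.1 -9.0
7.5 0.131 -1.2 -11.2
9 0.157 -1.3 -13.5
10 0.175 -1.3 -15.0
12 0.209 -1.3 -18.0
```

View pics/w13.png

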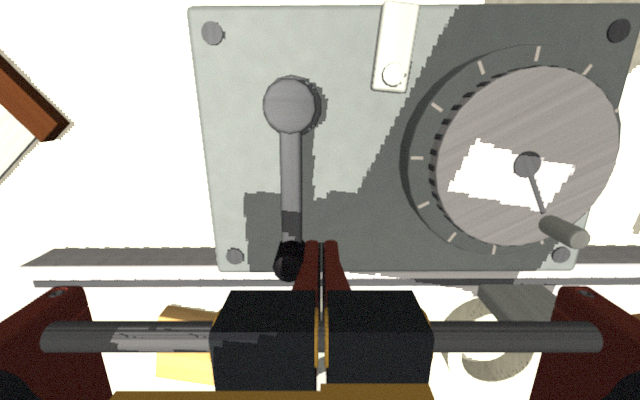

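move_arm(deltas=[[255, -0.0006, -0.0036, 0, 0.042], [255, -0.0009, -0.0072, 0, 0.084], [255, -0.0012, -0.0108, 0, 0.126], [255, -0.0013, -0.0144, 0, 0.168], [255, -0.0013, -0.018, 0, 0.209]])

```text
t: 15.57
ee_pos: [612.9, -68.3, 95.7]
orientation: [0.153, 3.138, 0.0]
ft_force: [0.7, 1.1, 1.3]
width: 0.3
```

move_arm(deltas=[[255, -0.0006, -0.0036, 0, 0.042], [255, -0.0009, -0.0072, 0, 0.084], [255, -0.0012, -0.0108, 0, 0.126], [255, -0.0013, -0.0144, 0, 0.168], [255, -0.0013, -0.018, 0, 0.209]])

```text
t: 15.98
ee_pos: [612.8, -86.4, 95.7]
orientation: [0.48, 3.104, 0.001]
ft_force: [1.2, 1.3, -0.3]
width: 0.1
```

```bash
sed -i 's/C=np.array.*/C=np.array([527,-75.5])/' look.py; python3 look.py w14 lever_knob
```

```text
wrist lever_knob [ 605.3 -102.4   96. ] 0.74 phi -19.0 r 82.8
t 16.18 tcp [612.1 -86.5  95.6] psi 162.6 rad/tan -84.5 14.9 F [-0.  -0.2 -0.2] q [-0.16  0.6   1.72 -0.    0.82 -1.43]
```

View pics/w14.png

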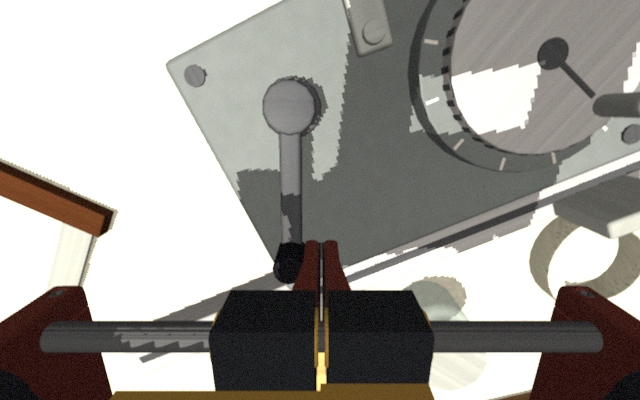

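The lever is following. I'll do three more 12° arcs.

move_arm(deltas=[[255, -0.0006, -0.0036, 0, 0.042], [255, -0.0009, -0.0072, 0, 0.084], [255, -0.0012, -0.0108, 0, 0.126], [255, -0.0013, -0.0144, 0, 0.168], [255, -0.0013, -0.018, 0, 0.209]])

```text
t: 16.6
ee_pos: [608.2, -103.8, 95.6]
orientation: [0.799, 3.038, 0.0]
ft_force: [0.7, 1.4, -1.1]
width: 0.5
```

move_arm(deltas=[[255, -0.0006, -0.0036, 0, 0.042], [255, -0.0009, -0.0072, 0, 0.084], [255, -0.0012, -0.0108, 0, 0.126], [255, -0.0013, -0.0144, 0, 0.168], [255, -0.0013, -0.018, 0, 0.209]])

```text
t: 17.02
ee_pos: [600.6, -120.2, 95.7]
orientation: [1.112, 2.938, 0.0]
ft_force: [1.2, 1.1, -0.5]
width: 0.2
```

move_arm(deltas=[[255, -0.0006, -0.0036, 0, 0.042], [255, -0.0009, -0.0072, 0, 0.084], [255, -0.0012, -0.0108, 0, 0.126], [255, -0.0013, -0.0144, 0, 0.168], [255, -0.0013, -0.018, 0, 0.209]])

```text
t: 17.43
ee_pos: [589.8, -134.7, 95.7]
orientation: [1.412, 2.806, 0.0]
ft_force: [1.0, 0.4, -0.7]
width: 0.3
```

```bash
python3 look.py w15 lever_knob
```

```text
wrist lever_knob [ 575.2 -144.1   95.3] 0.92 phi -54.9 r 83.8
top lever_knob [ 573.5 -149.5   97.4] 0.74 phi -57.9 r 87.4
t 17.63 tcp [ 589.3 -134.6   95.6] psi 126.7 rad/tan -84.7 14.6 F [-0.2  0.3 -0.1] q [-0.24  0.58  1.76 -0.    0.81 -0.89]
```

View pics/w15.png

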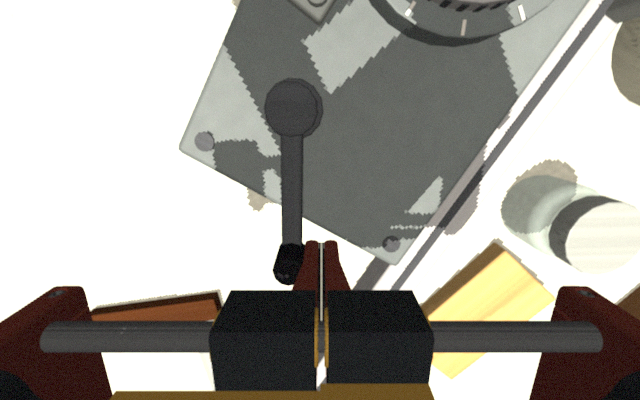

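move_arm(deltas=[[255, -0.0005, -0.003, 0, 0.035], [255, -0.0008, -0.006, 0, 0.07], [255, -0.0011, -0.009, 0, 0.105], [255, -0.0012, -0.012, 0, 0.14], [255, -0.0013, -0.015, 0, 0.175]])

```text
t: 18.05
ee_pos: [578.4, -144.5, 95.7]
orientation: [1.651, 2.673, 0.0]
ft_force: [1.6, 0.6, -0.4]
width: 0.5
```

move_arm(deltas=[[255, -0.0003, -0.0015, 0, 0.0175], [255, -0.0005, -0.003, 0, 0.035], [255, -0.0007, -0.0045, 0, 0.0525]])

```text
t: 18.3
ee_pos: [574.5, -147.2, 95.7]
orientation: [-1.721, -2.628, -0.0]
ft_force: [1.3, 1.2, -1.0]
width: 0.5
```

move_arm(deltas=[[255, -0.0003, -0.0015, 0, 0.0175], [255, -0.0005, -0.003, 0, 0.035]])

```text
t: 18.47
ee_pos: [571.8, -149.0, 95.6]
orientation: [-1.768, -2.597, -0.0]
ft_force: [0.9, 1.1, -0.3]
width: 0.5
```

move_arm(deltas=[[255, -0.0003, -0.0015, 0, 0.0175], [255, -0.0005, -0.003, 0, 0.035]])

```text
t: 18.63
ee_pos: [569.2, -150.7, 95.7]
orientation: [-1.814, -2.565, -0.0]
ft_force: [0.3, 0.9, -1.1]
width: 0.5
```

```bash
python3 look.py w16 lever_knob
```

```text
wrist lever_knob [ 552.5 -157.6  100. ] 0.56 phi -72.7 r 86.0
top lever_knob [ 551.6 -160.   102.4] 0.75 phi -73.8 r 88.0
t 18.83 tcp [ 569.2 -150.8   95.7] psi 109.6 rad/tan -85.1 14.5 F [ 0.3 -0.4  1.4] q [-0.28  0.56  1.79 -0.    0.79 -0.62]
```

View pics/w16.png

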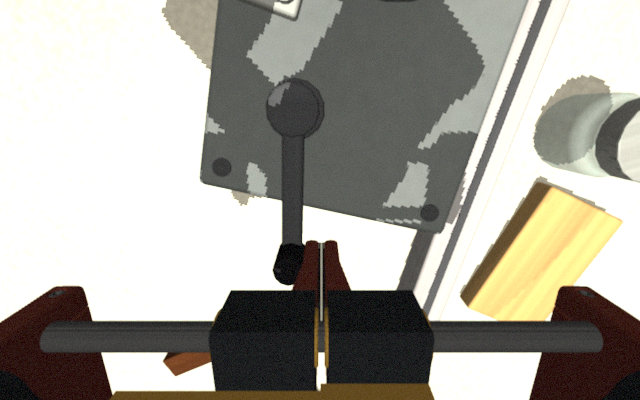

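move_arm(deltas=[[255, -0.0003, -0.0015, 0, 0.0175], [255, -0.0005, -0.003, 0, 0.035]])

```text
t: 19.0
ee_pos: [568.2, -151.8, 95.9]
orientation: [1.858, 2.53, 0.004]
ft_force: [9.7, 7.3, -5.4]
width: 0.6
```

move_arm(deltas=[[255, -0.0003, -0.0015, 0, 0.0175]])

```text
t: 19.08
ee_pos: [568.1, -152.0, 96.0]
orientation: [1.88, 2.512, 0.007]
ft_force: [13.9, 12.0, -8.6]
width: 0.3
```

move_arm(deltas=[[255, -0.0003, -0.0015, 0, 0.0175]])

```text
t: 19.17
ee_pos: [568.0, -152.3, 96.1]
orientation: [1.901, 2.494, 0.01]
ft_force: [19.3, 14.7, -11.4]
width: 0.5
```

The force rose to 27 N, so the lever is at its end stop. I'll back off, raise and verify.

move_arm(deltas=[[255, 0, 0.004, 0, 0], [255, 0, 0.012, 0, 0], [255, 0, 0.02, -0.02, 0], [255, 0, 0.02, -0.05, 0], [255, 0, 0.02, -0.085, 0]])

```text
t: 19.58
ee_pos: [582.3, -147.9, 179.9]
orientation: [-1.898, -2.498, 0.003]
ft_force: [0.8, 0.8, 0.5]
width: 0.2
```

move_arm(deltas=[[255, 0.02, 0.01, -0.03, 0], [255, 0.045, 0.02, -0.05, 0], [255, 0.07, 0.03, -0.07, 0], [255, 0.07, 0.03, -0.07, 0]])

```text
t: 19.92
ee_pos: [595.8, -69.8, 255.3]
orientation: [1.895, 2.499, 0.006]
ft_force: [1.4, 0.6, -0.2]
width: 0.1
```

```bash
python3 look.py w17 lever_knob lever_pivot peg dial_centre; python3 -c "
from h import *
cv2.imwrite('pics/side17.png',cv2.convertScaleAbs(get_image('side'),alpha=1.5))"
```

```text
wrist lever_knob [ 550.5 -154.    95.2] 0.92 phi -73.3 r 81.9
wrist lever_knob [ 752.4 -126.1    1. ] 0.25 phi -12.7 r 231.0
wrist lever_pivot [525.1 -77.5  80.2] 0.87 phi -133.5 r 2.8
wrist peg [573.2  69.  108.6] 0.66 phi 72.3 r 151.7
wrist dial_centre [543.4  52.4  84.2] 0.56 phi 82.7 r 128.9
top lever_pivot [527.5 -79.8  80.8] 0.96 phi -83.4 r 4.3
top peg [573.7  68.6 107.5] 0.57 phi 72.0 r 151.5
t 20.42 tcp [593.  -73.4 249.9] psi 105.5 rad/tan -15.6 64.2 F [-0.3 -0.5  0.4] q [-0.14  0.37  1.68 -0.    1.09 -0.41]
```

View pics/w17.png

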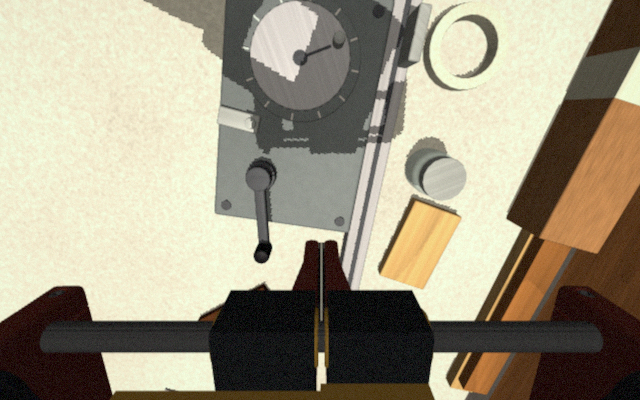

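View pics/w17_top.png

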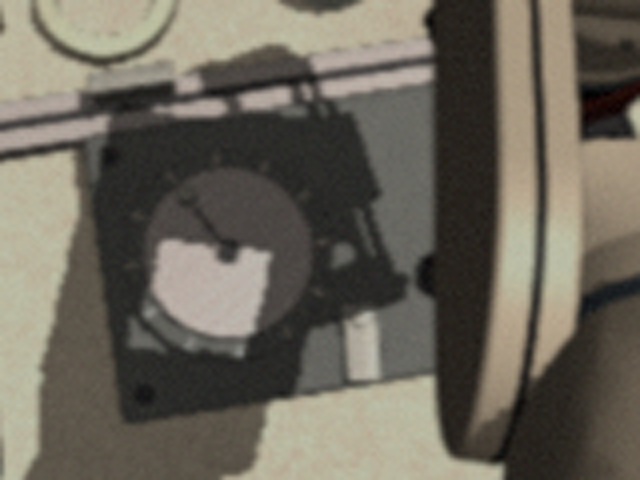

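View pics/side17.png

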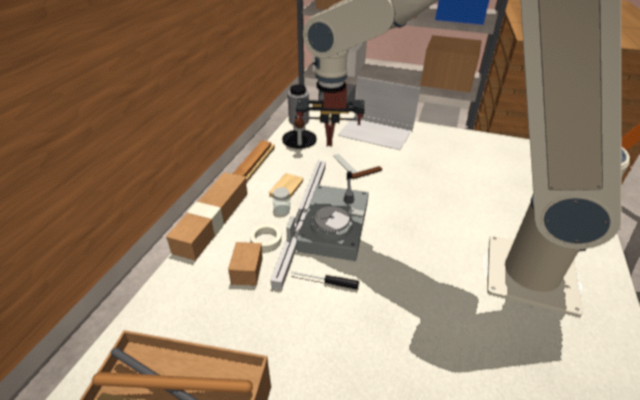

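The wrist view shows the peg at (338,41), on the fourth click. The lever points to the robot's right with its knob at (263,252), the arm is clear, and the loose things are undisturbed. Handing in.

```bash
python3 -c "
from workcell import *
print(close_job())"
```

```text
the job is handed in; nothing more can be done
None
```

The dial is four clicks clockwise and resting in the fourth, and the clamp lever is closed against its end stop. I handed the job in at about 20.5 s; it gives no verdict, so these results rest on my own checks.

- **Dial:** I pushed the peg round with the closed fingertips and checked each click against the white ticks. The peg went from 155° to about 125°, 95°, 65° and 35°, with the highest force reading at the end of a move about 6 N.
- **Lever:** I pushed the knob until the force reading rose to about 27 N at the stop, then backed off. The knob had swung about 80°, or roughly 1.4 rad.
- **Last check:** The arm was clear and read about 0 N. The hinge, jar, tape, offcut and screwdriver looked undisturbed in the last pictures. I compared them by eye and did not measure them.
- **Disagreement:** The networks' last peg readings, with the arm raised, gave 29° to 31°, against 34° to 37° from the wrist camera just after the fourth click. That is within their few-millimetre error, and the nearest other clicks are at 65° and 5°.

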